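# Clear the circuit board and hold the magnifier over its display

### The job

Clear the circuit board for inspection: put the loose capacitor in the white parts bin and the stubby screwdriver in the red tools bin. Then pick up the magnifier by its grip, carry it over the rack of wire reels, and finish still holding it level and steady about 15 mm above the board's display, with the lens centred on the display and its long side in line with the display's long side. The magnifier must not touch the rack or the board, and the solder reel, flux bottle and tip cleaner are to be left where they stand.

Things in the scene. Friction and masses are not known exactly. Their poses are not given: they have to be found in the camera images.
- display (a point): centre of the top face of the display: black glass 50 mm long (x) by 30 mm wide (y) on a blue 60 x 36 mm module, in the middle of a green circuit board (140 mm in x, 180 in y) that lies fixed in an aluminium holder; z up. Heights above the bench: bare board 28 mm, glass 34 mm. Place and yaw vary
- capacitor_mid (a point): centre (half-way up) of the loose capacitor: an upright blue cylinder with silver top, 18 mm in diameter and 28 mm tall, 15 g; it stands on the board, about 65 mm to one side or the other of the display (along the display's y), 14 mm of it below this point
- driver_handle (a point): centre of the handle of the loose stubby screwdriver, 40 g: square orange handle 46 mm long (x), 18 mm wide (y), 18 mm high; 6 mm steel shaft reaching 58 mm from this point along +x. It lies flat on the board, roughly parallel to the display's x, about 65 mm from the display on the side where the capacitor is not; 30 mm are free between it and the display
- parts_bin_in (a point): centre of the inner floor of the white parts bin: a fixed open box, outside 125 mm (x) by 145 mm (y) and 36 mm high, walls and floor 4 mm. It may change places with the red bin
- tools_bin_in (a point): centre of the inner floor of the red tools bin, of the same size as the white one: 125 mm (x) by 145 mm (y), 36 mm high, walls and floor 4 mm
- rack: the fixed rack of five coloured wire reels between the magnifier and the board: 240 mm long (x), 55 mm deep (y), 75 mm high; origin at the centre of its underside on the bench
- magnifier_grip (a point): where to hold the magnifier: on the axis of its upright yellow grip post, 46 mm above the magnifier's underside, 54 mm from the lens centre along the magnifier's -x. The post is 24 mm along x, 20 mm along y, 64 mm tall from the underside; z up. The magnifier (about 120 g) stands level on the bench
- magnifier_lens (a point): centre of the underside of the magnifier's lens frame: white rectangular frame 84 mm (x, the long side) by 56 mm (y), 10 mm thick, around a clear 68 x 40 mm lens; z up, the yellow grip post rises at its -x end. On the bench this point is at height 0
- solder: bystander: white solder reel lying flat, 68 mm in diameter, 42 mm high; origin at the centre of its underside
- flux: bystander: amber flux bottle with black cap, 38 mm in diameter, 75 mm high; origin at the centre of its underside
- cleaner: bystander: dark round pot 68 mm in diameter with a golden ball, 57 mm high; origin at the centre of its underside
- board: board and holder in one (150 x 190 mm); origin at the centre of the holder's underside, 34 mm straight below the display point, same axes. Black headers 5 mm high stand across the display's x axis 52 mm either side of its centre, and a 6 mm high screw near each corner of the board
- capacitor: the capacitor, origin at the centre of its underside
- driver: the screwdriver, origin on the underside of its handle, 9 mm below the handle's centre
- magnifier: the magnifier, same point and axes as the lens point

How it is judged:
On the way, in this order (a step that is already met when the one before it is completed fails the run):
1. the capacitor lies in the white bin and the screwdriver in the red bin, both let go (x of capacitor_mid in the frame of parts_bin_in between -0.06 and 0.06 m and y of capacitor_mid in the frame of parts_bin_in between -0.07 and 0.07 m and z of capacitor_mid in the frame of parts_bin_in between 0 and 0.036 m and x of driver_handle in the frame of tools_bin_in between -0.06 and 0.06 m and y of driver_handle in the frame of tools_bin_in between -0.07 and 0.07 m and z of driver_handle in the frame of tools_bin_in between 0 and 0.036 m and contact force between each of capacitor, driver and the fingers below 0.1 N and linear speed of each of capacitor, driver below 0.05 m/s), for 0.2 s.
2. the magnifier is carried over the rack of reels (x of magnifier_lens in the frame of rack between -0.15 and 0.15 m and y of magnifier_lens in the frame of rack between -0.06 and 0.06 m and z of magnifier_lens in the frame of rack above 0.075 m), for 0.05 s.
At the end, for the whole second after the job is handed in: Capacitor in white bin, screwdriver in red bin, at rest, let go. Magnifier gripped and still, its underside 5-25 mm above the display glass, centres within 9 mm horizontally, long sides within 8 degrees (either way round), level within 5.7 degrees, not touching the board (all of step 1 and horizontal distance between magnifier_lens and display below 0.009 m and z of magnifier_lens in the frame of display between 0.005 and 0.025 m and angle between the x axis of magnifier_lens and the x axis of display, either way round below 0.14 rad and angle between magnifier_lens's own z axis and vertical below 0.1 rad and contact force between magnifier and the fingers above 1 N and contact force between magnifier and board below 0.1 N and linear speed of magnifier below 0.02 m/s); the arm keeps its last pose, push and grip.
It fails at once if the magnifier touches the rack of reels (contact force between magnifier and rack above 0.5 N).
It fails at once if the magnifier touches the board or its display (contact force between magnifier and board above 0.5 N).
It fails at once if the solder reel is moved or knocked over (distance of solder from where it was at the start of the episode above 0.025 m or angle between solder's own z axis and vertical above 0.4 rad).
It fails at once if the flux bottle is moved or knocked over (distance of flux from where it was at the start of the episode above 0.025 m or angle between flux's own z axis and vertical above 0.4 rad).
It fails at once if the tip cleaner is moved or knocked over (distance of cleaner from where it was at the start of the episode above 0.025 m or angle between cleaner's own z axis and vertical above 0.4 rad).
It also fails if it takes over 72 s, if anything falls off the work surface, if the arm or the gripper's body presses on something with over 40 N, if the wrist force passes 120 N, or if a joint passes its speed limit or range.

### The arm

A 6-joint arm with a two-finger parallel gripper is mounted at the origin on the work surface. World frame = base frame: x ahead of the robot, y to its left, z up, the work surface at z = 0. Lengths are in m, angles in rad, forces in N, time in s.
With the tool pointing down it reaches from about 0.4 to 0.825 m from the base axis. Payload 7 kg.
Tool frame: the origin (TCP) lies at the centre of the arm's flange, where the gripper is bolted on; the fingertips stand 178 mm ahead of it and the grasp point (between the pads) lies 159 mm ahead of it; z points along the fingers, y is the direction in which the jaws open and shut (so a half turn about z gives the same grasp; the last joint's range is limited). The gripper opens to 88 mm and grips with 3 to 60 N. Pads are 19 mm wide; open, the fingers measure 130 mm over their backs; the gripper's body (78 mm by 193 mm) begins 47 mm behind the grasp point.
Start: joints at [1.41, 0.359, 0.012, 0, -1.224, -0.288], TCP at [0.293, 0.608, 0.405] pointing down, gripper open.
Joint ranges: [-3.07, 3.07], [-1.43, 2.12], [-1.02, 1.25], [-3.03, 1.67], [-3.05, -0], [-3.03, 3.03]. Speed limits (rad/s): [2.39, 2.39, 3.01, 3.14, 3.14, 3.14].

### API

Orientations are given as [roll, pitch, yaw] about the fixed x, y, z axes, in that order (R = Rz(yaw) Ry(pitch) Rx(roll)).
In Python, from station import arm gives the robot as it stands.
- The arm moves only by the shell command python3 -m handwheel 'ROWS' [OPENING] [FORCE]. ROWS is JSON, a list of rows, each a list of 4 numbers: the shift along the world's x, y, z in cm, then the turn about the world's z in rad. In form: [[dx, dy, dz, yaw], ...]. A call has 1 to 20 rows; each row shifts and turns the commanded pose from where the row before left it; what a row does not reach is not made up. A row lasts 1/10 s, in which the tool goes at most 50 mm and 8.59 degrees, less where a joint would pass 70% of its speed; a pose out of reach is approached as far as the arm can. A call is refused whole if a number of a shift passes 5 or a number of a turn 0.15, either way. A call with a gripper value outside its range is refused whole. OPENING is the closure, from 0 (fully open) to 1 (shut), set as the call begins (- or left out, the last holds). The fingers move at their own pace and stop on an object; FORCE is the grip in N (left out, the last holds). Time passes only in rows, so rows that do not move let the fingers close. It gives the time, the measured TCP pose, the force and the opening at its end, in the units of the state.
- arm.get_state(): the state, without advancing time (a new reading comes with each control period).
- arm.grab_frame(name): name is "side" or "top"; returns a dict with "image" (400x640x3 uint8, red, green, blue), "depth" (400x640 float32, m along the optical axis (not along the pixel's ray), 0 where there is no reading), "vfov" (degrees; the focal length in pixels is half the picture's height over the tangent of half this angle, whatever the lens; pixels are square), "cx", "cy" (the principal point, pixels), "rvec" (rotation vector, rad) and "tvec" (3), from world to camera coordinates, as OpenCV has them. Camera axes: x right, y down, z forward; pixel columns grow to the right and rows downward; lengths in m; the calibration is good to about 2 mm. A picture is of the moment at which its call begins.
- arm.job_done(): hands the job in, once; it reports no verdict.
The state is a dict: "t": time; "q": joint angles; "qd": joint speeds; "joint_efforts": joint torques, N m; "eef_pos": TCP position; "ee_rot": TCP orientation; "force": force on the tool from outside, world axes, zero at the start; "moment": the same for the moment, N m; "width": finger opening in m.
Only numpy, scipy, OpenCV 4.12 (cv2) and the standard library are available. Lean on these libraries where they do the work, as an engineer would, in place of code of your own. Each camera call takes 0.05 s, during which the arm holds its last target.

## Working session

There is one attempt and no reset: what is moved stays moved. The work goes in short steps, Python scripts to look and compute and a shell command to move; the robot and the scene stay as the last step left them, time stands still between calls to the robot, and variables do not carry over. Pictures are saved under pics/ and viewed, and the job is handed in when it is done.

```bash
ls; mkdir -p pics; cat > h.py <<'E'
import numpy as np, cv2
from station import arm
def grab(n):
    f=arm.grab_frame(n); np.savez(f'/tmp/{n}.npz',**f); return f
def load(n): return dict(np.load(f'/tmp/{n}.npz'))
def K(f):
    h=f['image'].shape[0]; fl=h/2/np.tan(np.radians(float(f['vfov']))/2)
    return fl,float(f['cx']),float(f['cy'])
def plane(f,uv,z):
    fl,cx,cy=K(f); R=cv2.Rodrigues(np.array(f['rvec'],float))[0]; t=np.array(f['tvec'],float).ravel()
    uv=np.atleast_2d(np.array(uv,float)); d=np.c_[(uv[:,0]-cx)/fl,(uv[:,1]-cy)/fl,np.ones(len(uv))]@R
    c=-R.T@t; s=(z-c[2])/d[:,2]; return c+d*s[:,None]
def cloud(f):
    fl,cx,cy=K(f); R=cv2.Rodrigues(np.array(f['rvec'],float))[0]; t=np.array(f['tvec'],float).ravel()
    D=f['depth']; v,u=np.mgrid[:D.shape[0],:D.shape[1]]
    p=np.stack([(u-cx)/fl*D,(v-cy)/fl*D,D],-1); return (p-t)@R
def proj(f,p):
    fl,cx,cy=K(f); k=np.array([[fl,0,cx],[0,fl,cy],[0,0,1.]])
    return cv2.projectPoints(np.atleast_2d(np.array(p,float)),np.array(f['rvec'],float),np.array(f['tvec'],float),k,None)[0][:,0]
def save(f,name): cv2.imwrite('pics/'+name,cv2.cvtColor(f['image'],cv2.COLOR_RGB2BGR))
E
python3 - <<'E'
from h import *
s=arm.get_state(); print({k:np.round(v,3) for k,v in s.items()})
for n in ['top','side']:
    f=grab(n); save(f,n+'0.png'); print(n,{k:np.round(f[k],3) for k in ['vfov','cx','cy','rvec','tvec']}, -cv2.Rodrigues(np.array(f['rvec'],float))[0].T@np.array(f['tvec']).ravel())
E
```

```text
pics
{'t': np.float64(0.0), 'q': array([ 1.41 ,  0.359,  0.011, -0.   , -1.224, -0.288]), 'qd': array([-0.001, -0.   ,  0.   , -0.   ,  0.001, -0.   ]), 'joint_efforts': array([-1.0000e-03, -5.8272e+01,  2.9306e+01,  6.9970e+00,  7.0000e-03,
       -0.0000e+00]), 'eef_pos': array([0.293, 0.608, 0.404]), 'ee_rot': array([ 3.14 , -0.   , -0.449]), 'force': array([ 0.256,  0.009, -0.758]), 'moment': array([-0.02 , -0.006, -0.032]), 'width': np.float64(0.088)}
top {'vfov': np.float64(55.322), 'cx': np.float64(316.939), 'cy': np.float64(195.852), 'rvec': array([ 2.168, -2.145,  0.073]), 'tvec': array([-0.032,  0.584,  0.856])} [ 0.49764612 -0.05288889  0.90794003]
side {'vfov': np.float64(42.683), 'cx': np.float64(316.173), 'cy': np.float64(194.224), 'rvec': array([ 0.631, -2.758,  1.004]), 'tvec': array([0.53 , 0.254, 1.078])} [0.27588282 0.68095261 0.98415782]
```

View pics/top0.png

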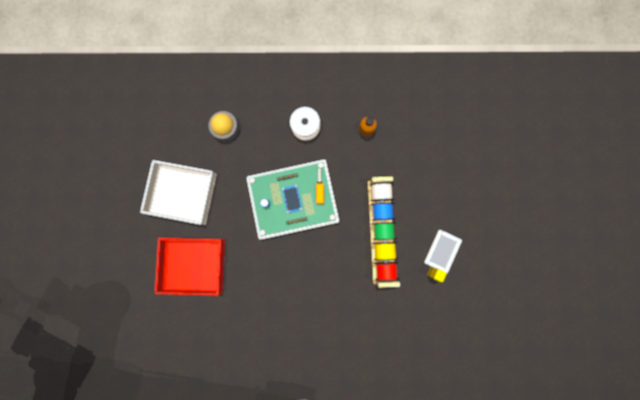

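View pics/side0.png

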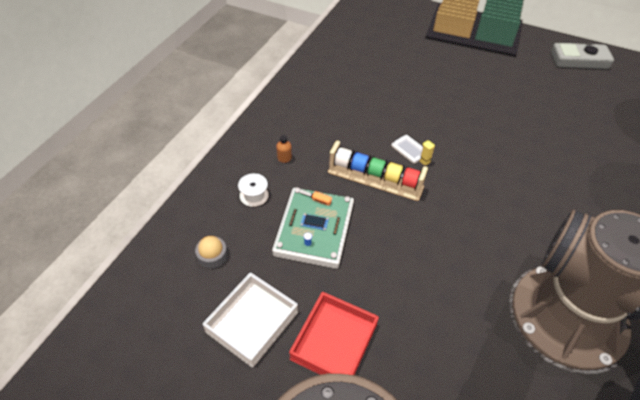

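```bash
python3 - <<'E'
from h import *
for n,(x0,x1,y0,y1) in dict(top=(130,480,100,310),side=(190,450,120,390)).items():
    f=load(n); im=cv2.cvtColor(f['image'],cv2.COLOR_RGB2BGR)[y0:y1,x0:x1]
    s=min(800/im.shape[1],600/im.shape[0]); cv2.imwrite(f'pics/{n}0c.png',cv2.resize(im,None,fx=s,fy=s,interpolation=cv2.INTER_CUBIC)); print(n,s)
f=load('top'); P=cloud(f); rgb=f['image'].astype(int); hsv=cv2.cvtColor(f['image'],cv2.COLOR_RGB2HSV)
for (u,v) in [(640//2,300),(190,190),(190,265),(265,203),(292,200),(320,193),(442,250),(437,275),(384,230),(275,225)]:
    print((u,v),rgb[v,u],hsv[v,u],np.round(P[v,u],3))
E
```

```text
top 2.2857142857142856
side 2.2222222222222223
(320, 300) [79 72 69] [ 9 32 79] [ 0.343 -0.035 -0.002]
(190, 190) [255 255 255] [  0   0 255] [0.598 0.282 0.002]
(190, 265) [255  67  37] [  4 218 255] [0.42  0.272 0.007]
(265, 203) [255 255 255] [  0   0 255] [0.564 0.09  0.057]
(292, 200) [ 78  95 109] [104  73 109] [0.573 0.032 0.034]
(320, 193) [255 212   0] [ 25 255 255] [ 0.589 -0.033  0.046]
(442, 250) [196 201 207] [106  14 207] [ 0.463 -0.316  0.01 ]
(437, 275) [255 255   0] [ 30 255 255] [ 0.411 -0.288  0.063]
(384, 230) [ 78 230 128] [ 70 169 230] [ 0.507 -0.174  0.068]
(275, 225) [119 200 160] [ 75 103 200] [0.516 0.071 0.025]
```

View pics/top0c.png

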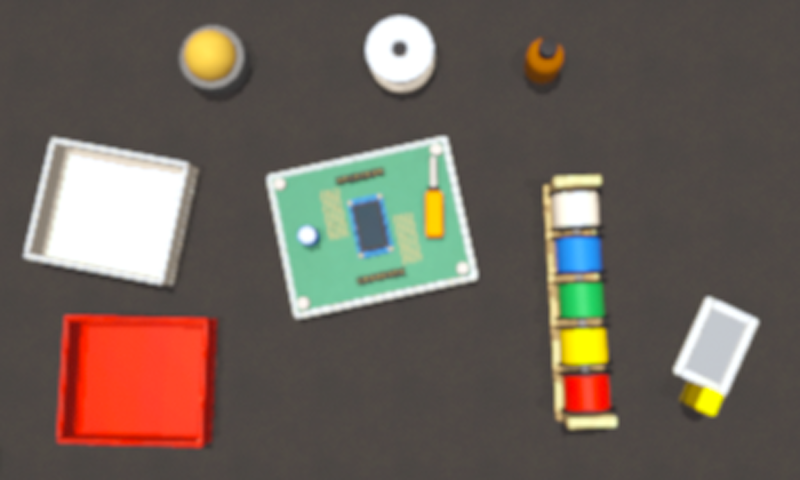

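View pics/side0c.png

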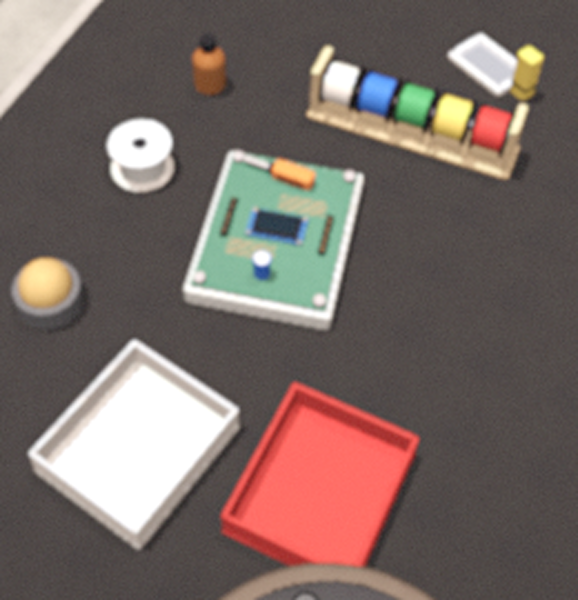

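```bash
cat > m.py <<'E'
from h import *
def rect(f,mask,z,name,box=None,minA=20):
    m=mask.astype(np.uint8)
    if box is not None:
        b=np.zeros_like(m); x0,x1,y0,y1=box; b[y0:y1,x0:x1]=1; m=m&b
    c,_=cv2.findContours(m,cv2.RETR_EXTERNAL,cv2.CHAIN_APPROX_NONE)
    c=[k for k in c if cv2.contourArea(k)>=minA]
    for k in sorted(c,key=cv2.contourArea)[::-1][:3]:
        p=plane(f,k[:,0,:],z)
        r=cv2.minAreaRect((p[:,:2]*1000).astype(np.float32))
        box4=cv2.boxPoints(r); e=box4[1]-box4[0]; e2=box4[2]-box4[1]
        if np.hypot(*e)<np.hypot(*e2): e=e2
        a=np.degrees(np.arctan2(e[1],e[0]))
        a=(a+90)%180-90
        mm=np.zeros_like(m); cv2.drawContours(mm,[k],-1,1,-1); 
        vs,us=np.nonzero(mm&m); cen=plane(f,np.c_[us,vs],z)[:,:2].mean(0)
        print(name,'rectc',np.round(r[0],1),'size',np.round(sorted(r[1])[::-1],1),'longang',round(a,1),'centroid',np.round(cen*1000,1),'px',len(us))
E
python3 - <<'E'
from m import *
f=load('top'); P=cloud(f); z=P[...,2]; hsv=cv2.cvtColor(f['image'],cv2.COLOR_RGB2HSV); H,S,V=[hsv[...,i].astype(int) for i in range(3)]
red=((H<8)|(H>172))&(S>150)
rect(f,red&(V>60),.036,'redbin',(140,240,220,310))
rect(f,(z>.028)&(S<60),.036,'whitebin',(130,225,150,235))
rect(f,(z>.015),.03,'board',(235,350,150,245))
blk=(V<125)
rect(f,blk,.034,'glass',(278,306,183,216))
blue=(H>95)&(H<125)&(S>60)
rect(f,blue,.034,'module',(276,308,180,218))
rect(f,(z>.045),.056,'cap',(255,276,193,213),5)
org=(H>10)&(H<28)&(S>200)
rect(f,org,.046,'driver',(305,335,165,215))
rect(f,(z>.004)&(S<60)&(V>140),.010,'magframe',(415,470,225,285))
rect(f,(S>200)&(z>.05),.064,'grip',(420,455,255,290),5)
rect(f,(z>.05),.075,'rack',(360,405,170,295))
rect(f,(z>.02),.042,'solder',(280,330,95,145))
rect(f,(z>.02),.06,'flux',(355,385,105,145))
rect(f,(z>.015),.04,'cleaner',(200,245,100,145))
E
```

```text
redbin rectc [420.3 262.8] size [157. 129.] longang 89.5 centroid [420.  262.6] px 3890
whitebin rectc [590.4 302. ] size [147.5 126.2] longang 79.9 centroid [591.6 303.8] px 550
board rectc [577.3  33.1] size [187.8 148.7] longang -77.1 centroid [576.7  32.9] px 5180
glass rectc [576.7  32.4] size [45.  24.6] longang 13.2 centroid [576.7  32.5] px 207
module rectc [576.8  32.5] size [60.4 35.9] longang 13.0 centroid [577.2  32.6] px 329
cap rectc [566.1  93.2] size [17.3 17.1] longang 64.2 centroid [566.   93.1] px 55
driver rectc [588.9 -31.9] size [45.7 11.4] longang 0.7 centroid [588.5 -31.8] px 120
magframe rectc [ 460.8 -315.5] size [85.3 56.9] longang -25.1 centroid [ 461.3 -315.7] px 910
grip rectc [ 411.6 -291.5] size [23.6 21.1] longang 66.0 centroid [ 411.6 -291.3] px 105
rack rectc [ 554.8 -167.8] size [136.2  52.2] longang 2.4 centroid [ 554.9 -169.2] px 1163
rack rectc [ 413.2 -177.3] size [51.5 49.2] longang 3.1 centroid [ 413.2 -177.4] px 489
rack rectc [ 461.7 -174. ] size [49.4 38.8] longang 89.9 centroid [ 462.4 -174.4] px 356
solder rectc [758.8   6.3] size [65.5 64.5] longang -89.8 centroid [758.3   6.4] px 647
flux rectc [ 742.8 -139.9] size [40.8 38.8] longang -44.2 centroid [ 743.2 -138.9] px 251
cleaner rectc [748.1 197.8] size [70.4 64.7] longang 45.9 centroid [748.  197.6] px 667
```

```bash
python3 - <<'E'
from m import *
f=load('top'); P=cloud(f); z=P[...,2]; hsv=cv2.cvtColor(f['image'],cv2.COLOR_RGB2HSV); H,S,V=[hsv[...,i].astype(int) for i in range(3)]
rect(f,(z>.028),.036,'redbin',(140,240,232,310))
rect(f,(z>.036),.046,'driver z',(305,335,175,215))
rect(f,(H<40)&(S>110),.046,'driver hs',(305,335,165,215))
rect(f,(z>.03),.037,'rackbase',(360,405,170,295))
b=z[150:245,235:350]; print('rim',np.round(np.percentile(z[158:240:1,248:340],[5,20,50,80,95]),3))
print(np.round(z[160:182,316:323]*1000).astype(int))
g=load('side'); Q=cloud(g); hs=cv2.cvtColor(g['image'],cv2.COLOR_RGB2HSV); H,S,V=[hs[...,i].astype(int) for i in range(3)]
print('side checks')
rect(g,(V<80),.034,'glass',(300,330,212,232))
rect(g,(H>95)&(H<130)&(S>120),.034,'module',(298,332,210,234))
rect(g,(H<25)&(S>150)&(V>100),.037,'driver side',(305,340,185,210))
rect(g,(H>20)&(H<35)&(S>150),.05,'grip side',(415,440,135,170))
rect(g,(S<70)&(V>130),.010,'mag side',(385,430,130,165))
for n,F,p in [('lens',g,[.461,-.3156,.01]),('grip',g,[.4116,-.2914,.064]),('disp',g,[.5768,.0325,.034]),('cap',g,[.566,.093,.056]),('drv',g,[.5885,-.032,.046])]: print(n,proj(F,p))
E
```

```text
redbin rectc [420.8 267. ] size [147.1 125. ] longang 89.4 centroid [417.1 269.8] px 582
driver z rectc [598.1 -30.7] size [64.1 18.2] longang 0.7 centroid [594.1 -31.1] px 187
driver hs rectc [588.9 -31.9] size [45.7 15.9] longang 0.6 centroid [588.6 -31.9] px 164
rackbase rectc [ 505.6 -176.5] size [246.9  54.6] longang 3.4 centroid [ 504.1 -176.9] px 2146
rim [-0.001  0.001  0.027  0.03   0.036]
[[ 0  1  0 24 21 24 22]
 [25 25 22 23 25 24 29]
 [25 24 28 30 33 29 28]
 [26 27 35 34 34 35 36]
 [27 30 36 32 34 37 32]
 [28 31 33 33 32 36 34]
 [27 32 33 35 36 34 33]
 [28 29 29 28 34 26 30]
 [31 30 40 40 29 30 31]
 [28 29 39 41 29 29 27]
 [26 27 40 41 29 28 30]
 [27 27 39 39 38 29 29]
 [29 27 42 41 39 29 31]
 [30 28 39 40 39 31 31]
 [28 28 39 39 39 28 29]
 [32 28 40 42 38 28 25]
 [29 24 40 41 38 30 28]
 [27 31 39 42 37 30 29]
 [27 30 40 43 39 28 30]
 [27 30 40 43 38 29 28]
 [28 28 39 37 43 28 30]
 [30 43 42 44 42 38 28]]
side checks
glass rectc [576.6  33.9] size [42.2 22.7] longang 14.3 centroid [576.7  34.2] px 142
driver side rectc [589.1 -25.9] size [46.6 10. ] longang 5.1 centroid [588.6 -25.7] px 49
mag side rectc [ 459.9 -314.4] size [94.3 68.1] longang -25.1 centroid [ 463.7 -313.7] px 555
lens [[409.18672394 147.54707268]]
grip [[427.68697778 144.61253193]]
disp [[314.55065711 220.07602065]]
cap [[307.22279177 235.46659453]]
drv [[321.88067577 195.84347698]]
```

```bash
python3 -m handwheel '[[1.7,-3.2,-0.8,-0.056],[1.7,-3.2,-0.8,-0.056],[1.7,-3.2,-0.8,-0.056],[1.7,-3.2,-0.8,-0.056],[1.7,-3.2,-0.8,-0.056],[1.7,-3.2,-0.8,-0.056],[1.7,-3.2,-0.8,-0.056],[1.7,-3.2,-0.8,-0.056],[1.7,-3.2,-0.8,-0.056],[1.7,-3.2,-0.8,-0.056],[1.7,-3.2,-0.8,-0.056],[1.7,-3.2,-0.8,-0.056],[1.7,-3.2,-0.8,-0.056],[1.7,-3.2,-0.8,-0.056],[1.7,-3.2,-0.8,-0.056],[1.7,-3.2,-0.8,-0.056],[0,0,0,0],[0,0,0,0]]' 0.6 10
```

```text
t: 1.9
eef_pos: [0.5649, 0.0952, 0.276]
ee_rot: [3.14, -0.0, -1.347]
force: [-0.7, -0.2, 0.3]
width: 0.0351
```

```bash
python3 -m handwheel '[[0.1,-0.2,-1,0],[0,0,-1.5,0],[0,0,-1.5,0],[0,0,-1.3,0],[0,0,-0.8,0],[0,0,-0.5,0],[0,0,0,0],[0,0,0,0]]' && python3 - <<'E'
from h import *
for n in ['top','side']:
    f=grab(n); im=cv2.cvtColor(f['image'],cv2.COLOR_RGB2BGR)
    x0,x1,y0,y1=dict(top=(220,360,140,250),side=(230,400,150,290))[n]
    cv2.imwrite(f'pics/{n}1.png',cv2.resize(im[y0:y1,x0:x1],None,fx=4,fy=4,interpolation=cv2.INTER_CUBIC))
E
```

```text
t: 2.7
eef_pos: [0.5661, 0.0943, 0.211]
ee_rot: [-3.141, 0.0, -1.345]
force: [0.3, -0.1, -0.3]
width: 0.0351
```

View pics/side1.png

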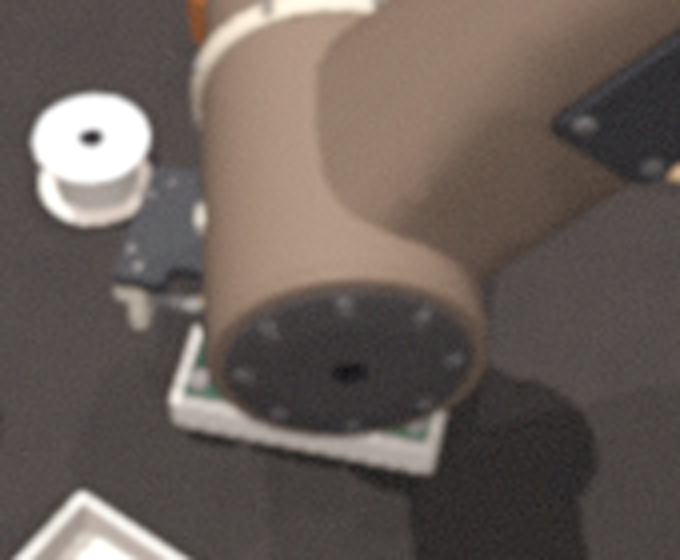

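The view shows the wrist hiding the capacitor (around pixel (350,370) of the crop), so I close and judge by the width.

```bash
python3 -m handwheel '[[0,0,0,0],[0,0,0,0],[0,0,0,0],[0,0,0,0],[0,0,0,0],[0,0,0,0]]' 1 10
```

```text
t: 3.4
eef_pos: [0.5659, 0.0941, 0.2109]
ee_rot: [-3.141, -0.0, -1.345]
force: [-0.8, 0.4, 3.2]
width: 0.0175
```

```bash
python3 -m handwheel '[[0,0,1,0],[0,0,2,0],[0,0,2.5,0],[0,0,2.5,0],[0.5,4,0,0],[0.5,4,0,0],[0.5,4,0,0],[0.5,4,0,0],[0.5,4,0,0],[0,0.8,0,0],[0,0,-2,0],[0,0,-2.5,0],[0,0,-2.5,0],[0,0,-2,0],[0,0,-0.5,0],[0,0,-0.5,0],[0,0,0,0],[0,0,0,0]]'
```

```text
t: 5.2
eef_pos: [0.5912, 0.3023, 0.1918]
ee_rot: [-3.14, 0.001, -1.345]
force: [0.2, 0.3, 1.1]
width: 0.0175
```

```bash
python3 -m handwheel '[[0,0,-0.4,0],[0,0,0,0],[0,0,0,0]]' && python3 -m handwheel '[[0,0,0,0],[0,0,0,0],[0,0,0,0],[0,0,0,0],[0,0,0,0]]' 0.6 && python3 -m handwheel '[[0,0,2,0],[0,0,3,0],[0,0,4,0],[0,0,2,0],[-0.2,-4,0,0.13],[-0.2,-4,0,0.13],[0,-4,0,0.13],[0,-4,0,0.13],[0,-4,0,0.13],[0,-4,0,0.13],[0,-4,0,0.13],[0,-4,0,0.13],[0,0,0,0.13],[0,0,0,0.13],[0,0,0,0.08],[0,0,0,0],[0,0,0,0]]' && python3 - <<'E'
from h import *
f=grab('top'); im=cv2.cvtColor(f['image'],cv2.COLOR_RGB2BGR)
cv2.imwrite(f'pics/top2.png',cv2.resize(im[100:310,130:480],None,fx=2.28,fy=2.28,interpolation=cv2.INTER_CUBIC))
P=cloud(f)[158:230,142:215].reshape(-1,3); 
E
```

```text
t: 5.5
eef_pos: [0.5909, 0.3022, 0.187]
ee_rot: [-3.141, 0.0, -1.345]
force: [0.9, -0.4, 1.0]
width: 0.0173
t: 6.0
eef_pos: [0.5909, 0.3021, 0.1866]
ee_rot: [3.142, -0.0, -1.345]
force: [-0.2, 0.7, -0.5]
width: 0.0349
t: 7.7
eef_pos: [0.5868, -0.0178, 0.2967]
ee_rot: [-3.142, -0.0, 0.033]
force: [-0.0, 0.5, -0.0]
width: 0.035
```

View pics/top2.png

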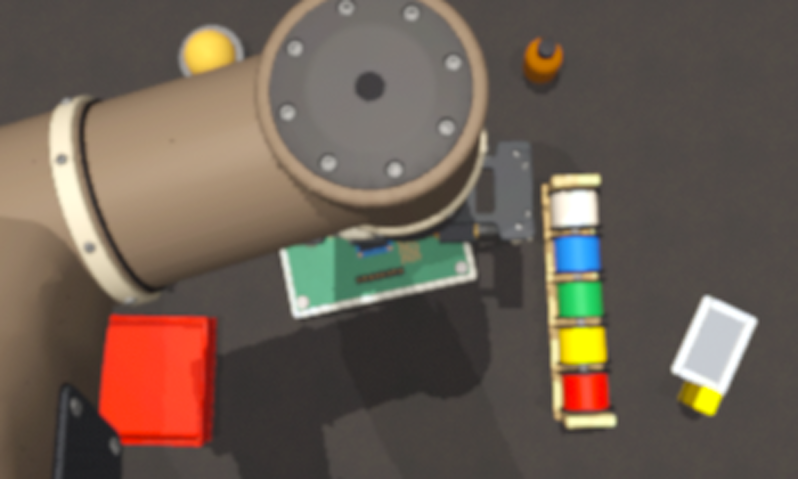

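The picture shows the arm over the board with the rack, magnifier and bystanders undisturbed. The white bin is hidden, so I'll check it later. Next I go down on the driver.

```bash
python3 -m handwheel '[[0.2,-1.4,0,0],[0,0,0,0],[0,0,-2,0],[0,0,-2,0],[0,0,-2,0],[0,0,-1.5,0],[0,0,-0.8,0],[0,0,-0.4,0],[0,0,0,0],[0,0,0,0]]' && python3 -m handwheel '[[0,0,0,0],[0,0,0,0],[0,0,0,0],[0,0,0,0],[0,0,0,0],[0,0,0,0]]' 1 20
```

```text
t: 8.75
eef_pos: [0.5892, -0.0318, 0.2103]
ee_rot: [-3.142, -0.001, 0.035]
force: [0.6, 0.1, 0.0]
width: 0.0349
t: 9.35
eef_pos: [0.589, -0.0318, 0.2101]
ee_rot: [-3.142, -0.001, 0.035]
force: [-2.1, -0.0, 5.8]
width: 0.0178
```

```bash
python3 -m handwheel '[[0,0,1,0],[0,0,2,0],[0,0,2.5,0],[0,0,3,0],[-1.85,3,0,0],[-1.85,3,0,0],[-1.85,3,0,0],[-1.85,3,0,0],[-1.85,3,0,0],[-1.85,3,0,0],[-1.85,3,0,0],[-1.85,3,0,0],[-1.85,3,0,0],[-1.85,3,0,0],[0,0,0,0],[0,0,0,0]]' && python3 - <<'E'
from h import *
f=grab('top'); im=cv2.cvtColor(f['image'],cv2.COLOR_RGB2BGR)
cv2.imwrite(f'pics/top3.png',cv2.resize(im[100:310,130:480],None,fx=2.28,fy=2.28,interpolation=cv2.INTER_CUBIC))
f=grab('side'); save(f,'side3.png')
E
```

```text
t: 10.95
eef_pos: [0.4034, 0.2687, 0.295]
ee_rot: [-3.141, 0.0, 0.037]
force: [0.9, 0.1, -0.2]
width: 0.0179
```

View pics/top3.png

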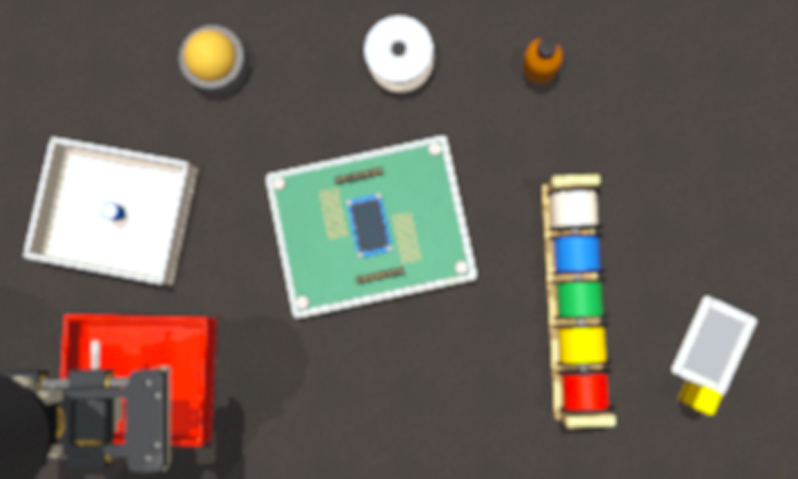

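View pics/side3.png

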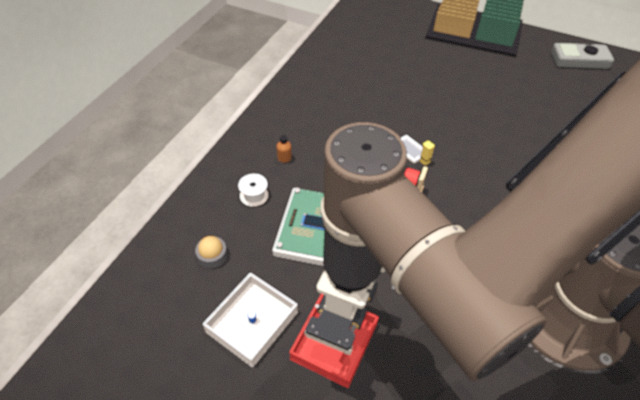

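The capacitor stands in the white bin (crop pixel (113,211)). The board is clear, and the driver shaft shows over the red bin at crop pixel (95,350). Now I lower and release it.

```bash
python3 -m handwheel '[[0,0,-2,0],[0,0,-2.5,0],[0,0,-2.5,0],[0,0,-2,0],[0,0,-1,0],[0,0,-0.5,0],[0,0,-0.2,0],[0,0,0,0],[0,0,0,0],[0,0,0,0]]' && python3 -m handwheel '[[0,0,0,0],[0,0,0,0],[0,0,0,0],[0,0,0,0],[0,0,0,0]]' 0.6 && python3 -m handwheel '[[0,0,2,0],[0,0,3,0],[0,0,4,0],[0,0,4,0],[2,-4,0,-0.03],[2,-4,0,-0.03],[2,-4,0,-0.03],[2,-4,0,-0.03],[0,-4,0,-0.03],[0,-4,0,-0.03],[0,-4,0,-0.03],[0,-4,0,-0.03],[0,-4,0,-0.03],[0,-4,0,-0.03]]' && python3 - <<'E'
from m import *
f=grab('top'); im=cv2.cvtColor(f['image'],cv2.COLOR_RGB2BGR)
cv2.imwrite(f'pics/top4.png',cv2.resize(im[100:310,130:480],None,fx=2.28,fy=2.28,interpolation=cv2.INTER_CUBIC))
hsv=cv2.cvtColor(f['image'],cv2.COLOR_RGB2HSV); H,S,V=[hsv[...,i].astype(int) for i in range(3)]; z=cloud(f)[...,2]
rect(f,(z>.004)&(S<60)&(V>140),.010,'magframe',(415,470,225,285))
rect(f,(S>200)&(z>.05),.064,'grip',(420,455,255,290),5)
rect(f,(H>10)&(H<30)&(S>150),.022,'driver',(158,216,240,292),5)
E
```

```text
t: 12.05
eef_pos: [0.404, 0.2684, 0.1884]
ee_rot: [-3.14, -0.001, 0.035]
force: [0.3, -0.1, -1.0]
width: 0.0176
t: 12.55
eef_pos: [0.4039, 0.2681, 0.1877]
ee_rot: [3.142, 0.0, 0.035]
force: [0.2, 0.4, 0.6]
width: 0.0348
t: 13.95
eef_pos: [0.4835, -0.1335, 0.3178]
ee_rot: [-3.141, -0.0, -0.266]
force: [1.5, 1.1, 1.6]
width: 0.0351
magframe rectc [ 397.3 -350.7] size [13.7 13.6] longang -1.3 centroid [ 397.1 -350.7] px 39
magframe rectc [ 468.6 -370.1] size [14.3 13.2] longang 44.6 centroid [ 468.7 -370.3] px 37
```

View pics/top4.png

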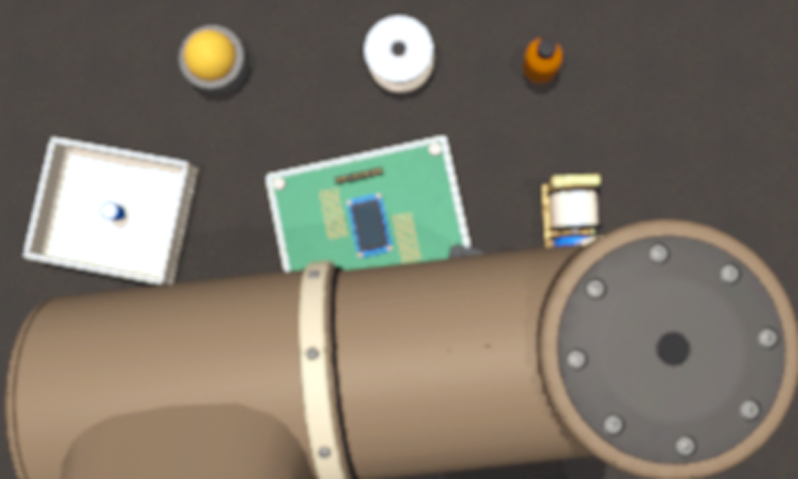

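```bash
python3 -m handwheel '[[-1.8,-3.95,0,-0.06],[-1.8,-3.95,0,-0.06],[-1.8,-3.95,0,-0.06],[-1.8,-3.95,0,0],[0,0,0,0],[0,0,0,0]]' 0.4 && python3 - <<'E'
from m import *
f=grab('top'); im=cv2.cvtColor(f['image'],cv2.COLOR_RGB2BGR)
cv2.imwrite(f'pics/top5.png',cv2.resize(im[100:310,130:480],None,fx=2.28,fy=2.28,interpolation=cv2.INTER_CUBIC))
g=grab('side'); im=cv2.cvtColor(g['image'],cv2.COLOR_RGB2BGR)
cv2.imwrite(f'pics/side5.png',cv2.resize(im[60:390,190:590],None,fx=1.8,fy=1.8,interpolation=cv2.INTER_CUBIC))
hsv=cv2.cvtColor(f['image'],cv2.COLOR_RGB2HSV); H,S,V=[hsv[...,i].astype(int) for i in range(3)]; z=cloud(f)[...,2]
rect(f,(H>10)&(H<30)&(S>150),.022,'driver',(158,216,240,292),5)
E
```

```text
t: 14.6
eef_pos: [0.4112, -0.2908, 0.3175]
ee_rot: [3.142, 0.0, -0.447]
force: [0.0, 0.4, -0.2]
width: 0.0527
driver rectc [404.  267.2] size [48.1 21. ] longang 2.5 centroid [403.9 266.7] px 201
```

View pics/top5.png

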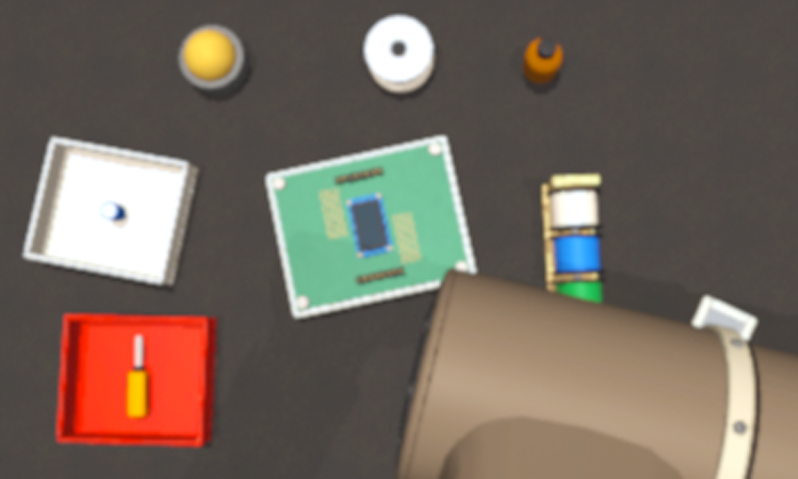

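View pics/side5.png

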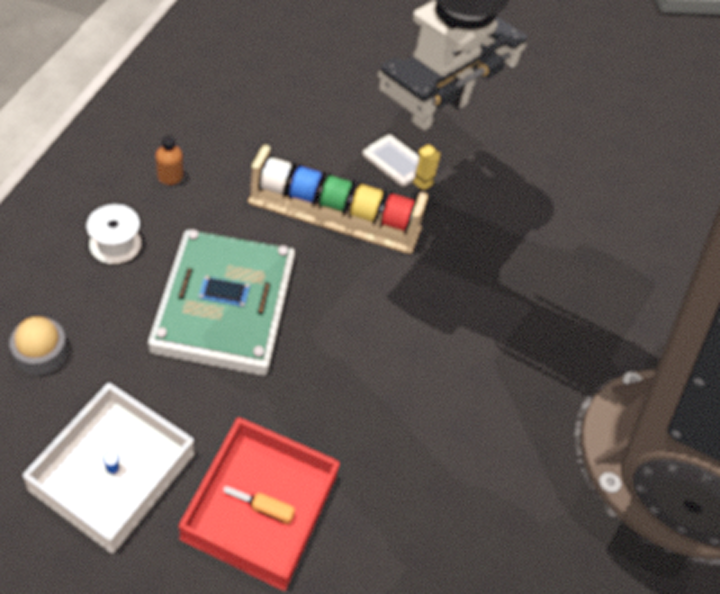

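Both parts lie in the right bins: capacitor at side-crop pixel (111,463), driver at (260,503). The fingers stand above the yellow post at (427,165). I go down onto the grip.

```bash
python3 -m handwheel '[[0.1,-0.1,-1,0],[0,0,-2,0],[0,0,-2.5,0],[0,0,-2.5,0],[0,0,-2,0],[0,0,-0.9,0],[0,0,-0.4,0],[0,0,0,0],[0,0,0,0]]' && python3 - <<'E'
from m import *
g=grab('side'); im=cv2.cvtColor(g['image'],cv2.COLOR_RGB2BGR)
cv2.imwrite(f'pics/side6.png',cv2.resize(im[60:210,330:530],None,fx=4,fy=4,interpolation=cv2.INTER_CUBIC))
E
```

```text
t: 15.6
eef_pos: [0.4134, -0.2908, 0.2054]
ee_rot: [-3.141, -0.001, -0.444]
force: [-0.8, -0.3, -0.5]
width: 0.0525
```

View pics/side6.png

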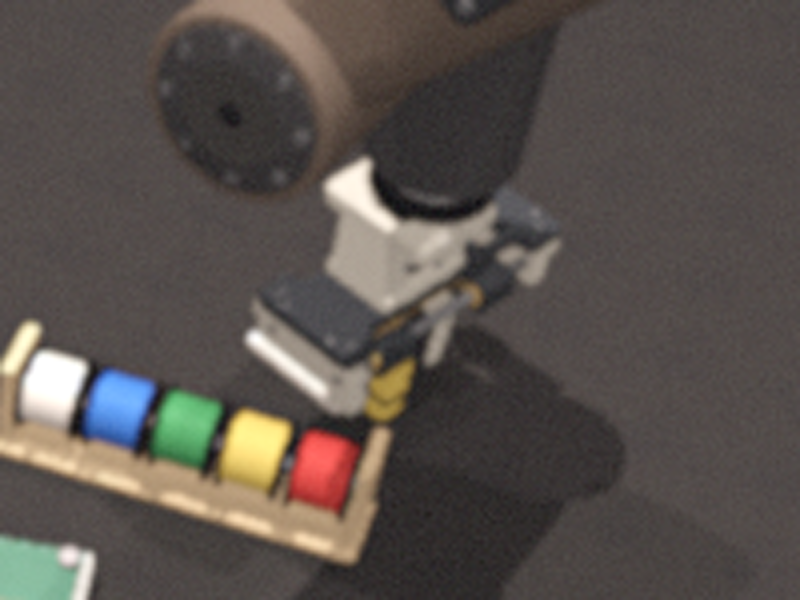

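```bash
python3 -m handwheel '[[0,0,0,0],[0,0,0,0],[0,0,0,0],[0,0,0,0],[0,0,0,0],[0,0,0,0],[0,0,0,0],[0,0,0,0]]' 1 40 && python3 -m handwheel '[[0,0,0.5,0],[0,0,1,0],[0,0,2,0],[0,0,2,0],[0,0,2,0],[0,0,2,0],[0,0,2,0],[0,0,1,0],[0,0,0.5,0],[0,0,0,0],[0,0,0,0]]' && python3 - <<'E'
from m import *
g=grab('side'); im=cv2.cvtColor(g['image'],cv2.COLOR_RGB2BGR)
cv2.imwrite(f'pics/side7.png',cv2.resize(im[60:210,330:530],None,fx=4,fy=4,interpolation=cv2.INTER_CUBIC))
f=grab('top'); im=cv2.cvtColor(f['image'],cv2.COLOR_RGB2BGR)
cv2.imwrite(f'pics/top7.png',cv2.resize(im[150:310,350:510],None,fx=3.5,fy=3.5,interpolation=cv2.INTER_CUBIC))
E
```

```text
t: 16.45
eef_pos: [0.4129, -0.291, 0.2048]
ee_rot: [3.141, -0.0, -0.445]
force: [-1.8, -0.6, 3.8]
width: 0.0199
t: 17.55
eef_pos: [0.4126, -0.2907, 0.3339]
ee_rot: [-3.142, 0.001, -0.445]
force: [0.6, 0.3, -2.1]
width: 0.0199
```

View pics/side7.png

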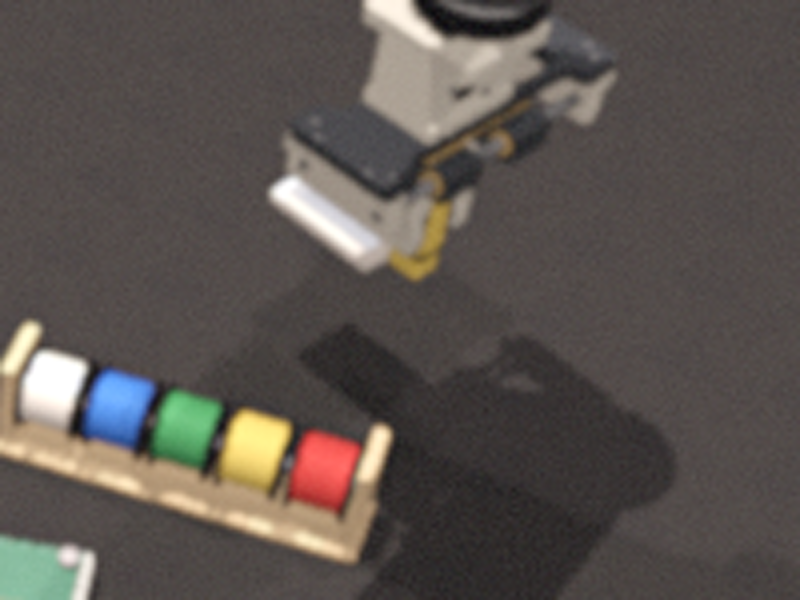

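View pics/top7.png

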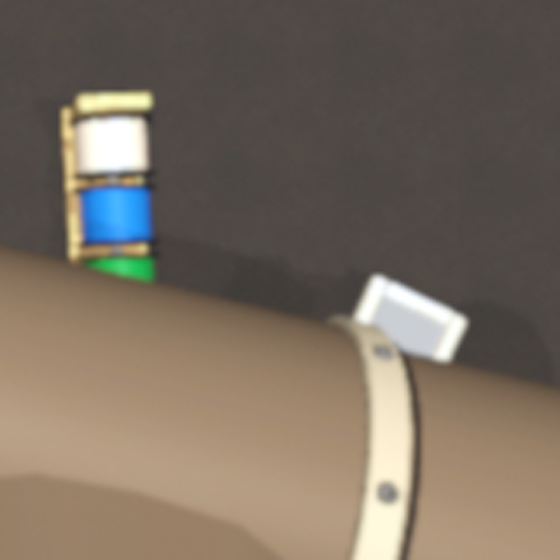

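```bash
python3 -m handwheel '[[0.3,0.7,0,0.02],[0.56,1.56,0,0.034],[0.56,1.56,0,0.034],[0.56,1.56,0,0.034],[0.56,1.56,0,0.034],[0.56,1.56,0,0.034],[0.56,1.56,0,0.034],[0.56,1.56,0,0.034],[0.56,1.56,0,0.034],[0.56,1.56,0,0.034],[0.56,1.56,0,0.034],[0.56,1.56,0,0.034],[0.56,1.56,0,0.034],[0.56,1.56,0,0.034],[0.56,1.56,0,0.034],[0.56,1.56,0,0.034],[0.56,1.56,0,0.034],[0.56,1.56,0,0.034],[0.56,1.56,0,0.034],[0.56,1.56,0,0.034]]' && python3 -m handwheel '[[0.3,0.8,0,0.014],[0,0,0,0],[0,0,0,0],[0,0,0,0]]' && python3 - <<'E'
from m import *
g=grab('side'); im=cv2.cvtColor(g['image'],cv2.COLOR_RGB2BGR)
cv2.imwrite(f'pics/side8.png',cv2.resize(im[150:300,230:430],None,fx=4,fy=4,interpolation=cv2.INTER_CUBIC))
f=grab('top'); im=cv2.cvtColor(f['image'],cv2.COLOR_RGB2BGR)
cv2.imwrite(f'pics/top8.png',cv2.resize(im[120:270,210:410],None,fx=4,fy=4,interpolation=cv2.INTER_CUBIC))
E
```

```text
t: 19.65
eef_pos: [0.5227, 0.0139, 0.3346]
ee_rot: [3.142, 0.0, 0.224]
force: [-0.4, -0.6, -1.9]
width: 0.0201
t: 20.05
eef_pos: [0.525, 0.0201, 0.3346]
ee_rot: [3.142, 0.0, 0.234]
force: [-0.5, -1.2, -1.2]
width: 0.0196
```

View pics/side8.png

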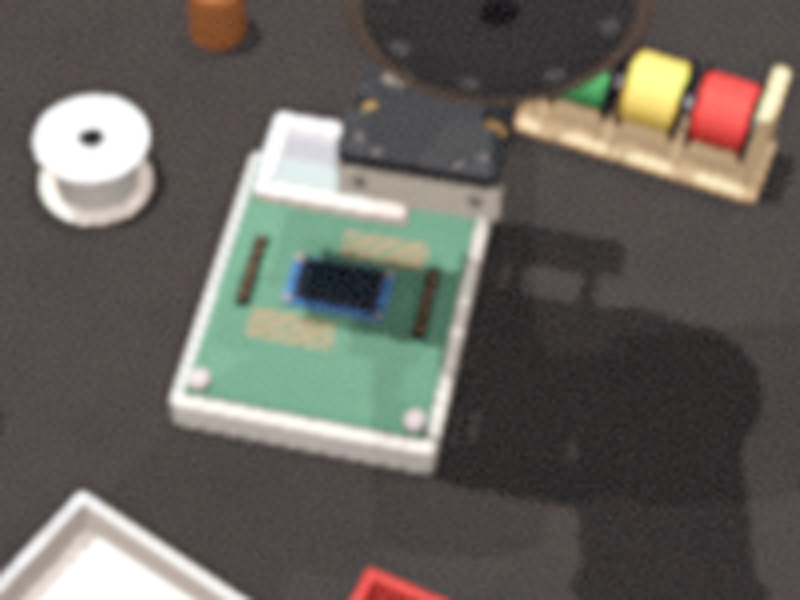

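View pics/top8.png

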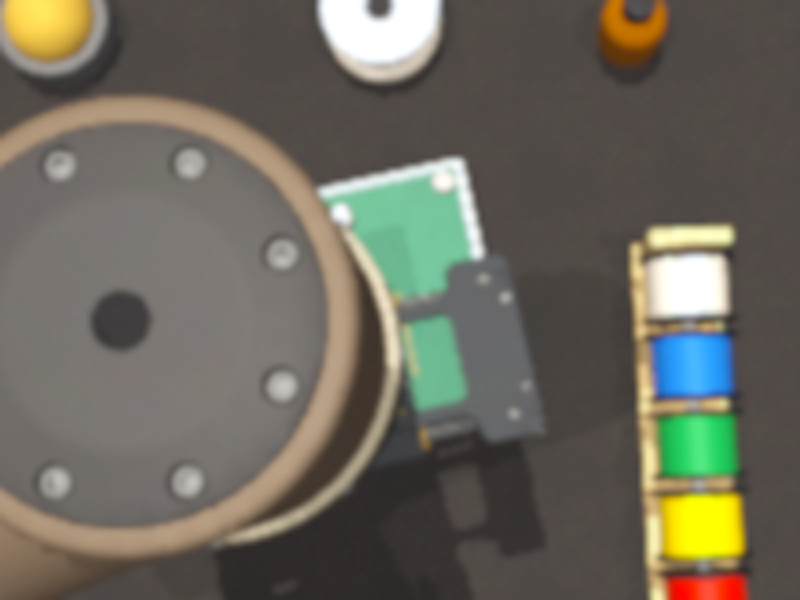

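The side view shows the lens frame's +x end and +y edge in the open (crop pixels (262,185) to (405,210)). The top view is blocked by the wrist. I'll measure its level and position from the side depth.

```bash
cat > chk.py <<'E'
from m import *
def chk(zb,box):
    g=load('side'); s=arm.get_state(); p=s['eef_pos']; y=s['ee_rot'][2]
    hs=cv2.cvtColor(g['image'],cv2.COLOR_RGB2HSV); Q=cloud(g)
    x=np.array([np.cos(y),np.sin(y)]); n=np.array([-x[1],x[0]]); L=p[:2]+.054*x
    zt=p[2]-.159-.046+.010
    print('pred lens',np.round(L,4),'z under',round(zt-.01,4))
    m=(hs[...,1]<70)&(hs[...,2]>110)&(Q[...,2]>zb)
    b=np.zeros_like(m); b[box[2]:box[3],box[0]:box[1]]=1; m&=b
    q=Q[m]; d=q[:,:2]-L; a=np.c_[d@x,d@n,q[:,2]-zt]*1000
    print(len(q),'mag frame pct5/50/95',np.round(np.percentile(a,[1,5,50,95,99],axis=0),1))
    t=a[(abs(a[:,2])<6)]
    A=np.c_[t[:,:2],np.ones(len(t))]; c=np.linalg.lstsq(A,t[:,2],rcond=None)[0]; print('plane slope x,y,off',np.round(c,3),len(t))
    C=[np.r_[L+sx*.042*x+sy*.028*n,zt+dz] for dz in(0,-.01) for sx,sy in((1,1),(1,-1),(-1,-1),(-1,1))]
    uv=proj(g,C); print(np.round(uv,1))
    im=cv2.cvtColor(g['image'],cv2.COLOR_RGB2BGR); x0,x1,y0,y1=230,430,150,300
    im=cv2.resize(im[y0:y1,x0:x1],None,fx=4,fy=4,interpolation=cv2.INTER_CUBIC)
    for i,c in enumerate(uv):
        cv2.drawMarker(im,(int((c[0]+.5-x0)*4),int((c[1]+.5-y0)*4)),(0,0,255) if i<4 else (255,0,255),0,12,1)
    return im
E
python3 - <<'E'
from chk import *
cv2.imwrite('pics/side8b.png',chk(.11,(285,335,172,208)))
E
```

```text
pred lens [0.5776 0.0325] z under 0.1297
681 mag frame pct5/50/95 [[-5.590e+01 -2.530e+01 -8.500e+00]
 [-4.900e+01 -2.030e+01 -5.000e+00]
 [ 6.700e+00  2.480e+01  1.000e-01]
 [ 3.710e+01  9.560e+01  1.149e+02]
 [ 3.970e+01  9.800e+01  1.258e+02]]
plane slope x,y,off [ 0.013 -0.01  -0.833] 461
[[292.7 197. ]
 [298.8 177.9]
 [336.2 184.2]
 [331.3 203.7]
 [292.8 199.9]
 [298.8 180.9]
 [336.  187.2]
 [331.1 206.6]]
```

View pics/side8b.png

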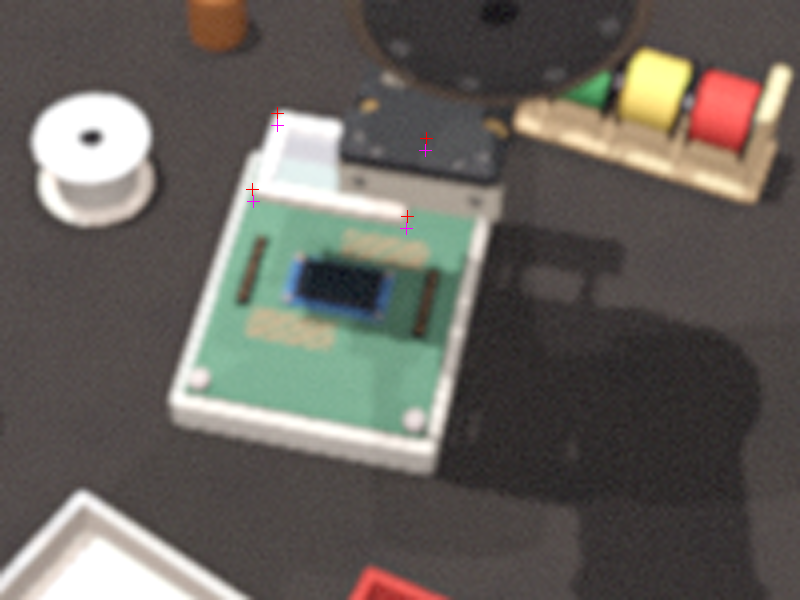

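```bash
python3 - <<'E'
from m import *
g=load('side'); hs=cv2.cvtColor(g['image'],cv2.COLOR_RGB2HSV); Q=cloud(g)
p=np.array([.5250,.0201,.3346]); y=.234
x=np.array([np.cos(y),np.sin(y)]); n=np.array([-x[1],x[0]]); L=p[:2]+.054*x; zt=.1397
m=(Q[...,2]>.115)&(Q[...,2]<.145); b=np.zeros_like(m); b[170:212,285:335]=1; m&=b
d=Q[...,:2]-L; ax=d@x*1000; ay=d@n*1000
# +y edge: for columns, the lowest row of mask; report contour projected at top plane
for lo,hi in ((-20,-5),(-5,10),(10,25),(25,38)):
    s=m&(ax>lo)&(ax<hi)&(Q[...,2]>.132); print('x',lo,hi,'ymax',np.round(np.sort(ay[s])[-4:],1),'ymin',np.round(np.sort(ay[s])[:4],1))
for lo,hi in ((-22,-8),(-8,8),(8,22)):
    s=m&(ay>lo)&(ay<hi); print('y',lo,hi,'xmax',np.round(np.sort(ax[s])[-4:],1))
# ray method: white frame contour on plane zt
V=hs[...,2]; print(V[180:210:1,300]); print(V[180:210,312]); print(V[188,284:306])
R=plane(g,[[300,v] for v in range(190,206)],zt)[:,:2]-L; print(np.round(np.c_[range(190,206),R@x*1000,R@n*1000],1))
E
```

```text
x -20 -5 ymax [29.3 29.4 29.4 29.9] ymin [20.1 21.7 23.7 24.3]
x -5 10 ymax [29.4 29.9 30.6 30.8] ymin [-27.5 -25.6 -23.2 -22.1]
x 10 25 ymax [29.1 29.4 30.4 30.6] ymin [-27.9 -26.2 -24.8 -24.4]
x 25 38 ymax [29.3 29.5 29.6 30.6] ymin [-27.5 -26.4 -25.4 -25.4]
y -22 -8 xmax [38.9 39.4 39.6 40.7]
y -8 8 xmax [39.  39.1 40.1 40.3]
y 8 22 xmax [39.2 39.7 40.2 41.1]
[255 255 255 255 255 255 252 243 239 239 239 238 237 239 243 253 255 255
 255 219 179 176 184 185 185 184 183 179 178 175]
[221 255 255 255 246 234 225 221 220 220 220 226 237 240 242 240 242 247
 255 255 255 226 187 168 172 171 172 172 172 170]
[ 84  83  87  83  84  82  81  95 136 182 205 223 251 255 255 255 239 226
 225 224 224 224]
[[190.   31.3   5.4]
 [191.   30.7   8.2]
 [192.   30.   10.9]
 [193.   29.4  13.6]
 [194.   28.8  16.4]
 [195.   28.1  19.1]
 [196.   27.5  21.8]
 [197.   26.8  24.5]
 [198.   26.2  27.2]
 [199.   25.6  29.9]
 [200.   24.9  32.6]
 [201.   24.3  35.2]
 [202.   23.7  37.9]
 [203.   23.1  40.5]
 [204.   22.4  43.2]
 [205.   21.8  45.8]]
```

```bash
python3 -m handwheel '[[0,0,-0.5,0],[0,0,-1,0],[0,0,-1.3,0],[0,0,-1.3,0],[0,0,-1.3,0],[0,0,-1.2,0],[0,0,-0.8,0],[0,0,-0.5,0],[0,0,-0.2,0],[0,0,0,0],[0,0,0,0],[0,0,0,0],[0,0,0,0],[0,0,0,0]]' && python3 - <<'E'
from chk import *
g=grab('side')
cv2.imwrite('pics/side9.png',chk(.043,(285,335,185,222)))
f=grab('top'); save(f,'top9.png')
E
```

```text
t: 21.55
eef_pos: [0.5253, 0.0206, 0.2539]
ee_rot: [-3.142, -0.0, 0.235]
force: [-0.0, 1.3, 0.1]
width: 0.0201
pred lens [0.5778 0.0331] z under 0.0488
422 mag frame pct5/50/95 [[-59.6 -26.1  -4. ]
 [-49.7 -22.8  -3. ]
 [ 16.6   9.6   0.5]
 [ 38.4  97.3 125.4]
 [ 40.6 263.1 394.3]]
plane slope x,y,off [ 0.013  0.007 -0.538] 327
[[293.3 219.9]
 [299.  201.2]
 [334.5 207.3]
 [329.8 226.5]
 [293.4 222.6]
 [299.1 203.8]
 [334.3 210. ]
 [329.7 229.1]]
```

View pics/side9.png

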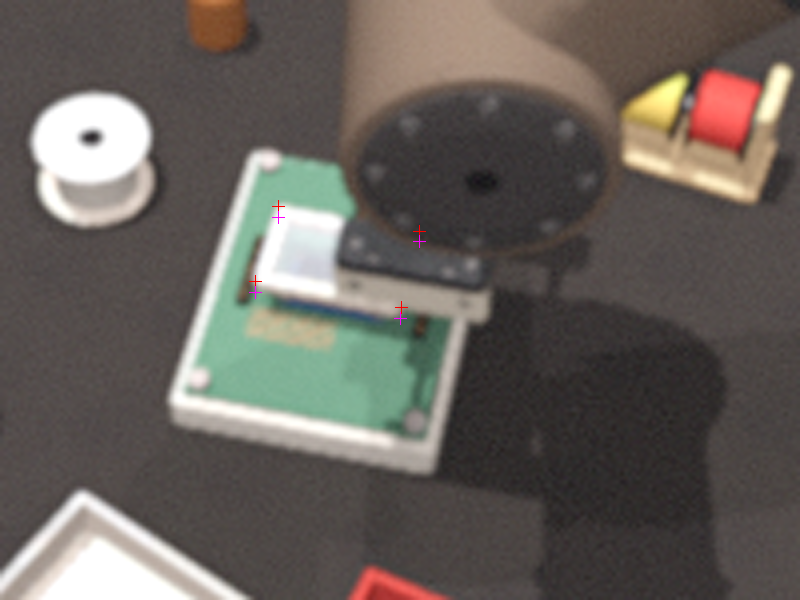

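View pics/top9.png

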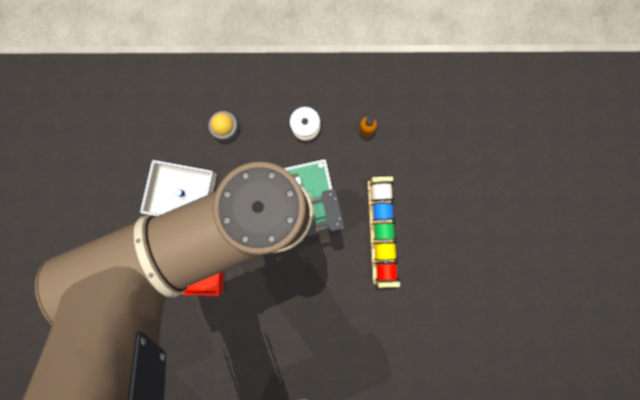

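```bash
python3 - <<'E'
from h import *
s=arm.get_state(); print(np.round(s['qd'],3),s['force'],s['width'],s['t']); print(arm.job_done())
E
```

```text
[-0.     0.001  0.    -0.001  0.001 -0.   ] [ 0.24041312 -1.04640632 -1.57389826] 0.01983984400403423 21.65
the job is handed in; nothing more can be done
None
```

The board is cleared and I handed the job in at 21.65 s, with the arm holding the magnifier over the display. The interface gives no verdict, so the result rests on my own checks.

**Bins:** The capacitor stands in the white bin and the screwdriver lies in the red bin, with its handle at about (0.404, 0.267) m. Both were seen let go in the pictures taken just before the magnifier was picked up. In the last pictures the arm hid most of the red bin.

**Carry:** I gripped the magnifier by its post at 40 N (opening 19.9 mm) and carried it over the rack with its underside at about 0.13 m. The last top view showed the solder reel, flux bottle and tip cleaner standing where they were.

**Final pose:**

| Check | Measured | Limit |
|---|---|---|
| Height of underside above the glass | about 15 mm | 5–25 mm |
| Lens centre to display centre | about 1–2 mm | 9 mm |
| Long sides out of line | about 0.4° | 8° |
| Tilt | about 0.015 rad | 0.1 rad |
| Joint speeds | within 0.001 rad/s | magnifier speed below 0.02 m/s |

**Disagreements and gaps:**
- The side camera put the lens 1.5–2.5 mm further towards -x than the arm's own position did, and it put the display about 1.4 mm further towards +y than the top camera did. Both are about the size of the calibration error and inside the tolerance, so I made no correction.
- The top camera could not check the final lens position because the wrist blocked it.

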